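# Load the force-check cell with its ring and weights

## Task

Set up the load cell on the bench for a force check: seat the locating ring flat around the pad on top of the cell, then stand the large weight on the pad with its foot inside the ring, then the medium weight on the large one, and last the small weight on top, all centred over the cell. Set each piece down gently, because the cell does not stand knocks, and leave the parts bin, the mouse and the screwdriver where they are.

Things in the scene. Friction and masses are not known exactly. Their poses are not given: they have to be found in the camera images.
- load_cell: Load cell fixed to the bench: a flat aluminium cylinder 96 mm in diameter and 26 mm high, with a dark steel pad 40 mm in diameter standing 8 mm above the middle of its top (pad top 34 mm above the bench), and a 14 mm thick connector stub that sticks out 12 mm from its side along its -x. Origin: centre of its underside, on the bench; z up along the cell's axis. It does not move.
- ring: Locating ring, loose, plain aluminium: outer diameter 66 mm, hole 52 mm, 14 mm high, about 50 g, lying flat. It goes over the cell's pad onto the cell's 26 mm high top and then stands 6 mm above the pad. Origin: centre of its underside; z up.
- weight_large: Large disc weight, loose, plain steel, about 0.6 kg: disc 64 mm in diameter and 20 mm thick on a narrower foot 42 mm in diameter and 8 mm high (28 mm high in all), standing on its foot; a 10 mm brass dot marks the top. Its disc overhangs the foot, so it is gripped between 8 and 28 mm above its underside. Origin: centre of its underside; z up.
- weight_medium: Medium disc weight, loose, plain steel, about 0.33 kg: plain cylinder 50 mm in diameter and 22 mm high, flat top and bottom, a 10 mm brass dot on top. Origin: centre of its underside; z up.
- weight_small: Small disc weight, loose, plain steel, about 0.17 kg: plain cylinder 34 mm in diameter and 24 mm high, flat top and bottom, a 10 mm brass dot on top. Origin: centre of its underside; z up.
- parts_bin: Bystander: orange open plastic bin 130 x 90 mm (its x and y) and 40 mm high, with small steel bits inside. Leave it. Origin: centre of its underside; z up.
- mouse: Bystander: black computer mouse 100 x 58 mm (its x and y) and 31 mm high. Leave it. Origin: centre of its underside; z up.
- screwdriver: Bystander: screwdriver lying flat along its own x, handle to its -x, beyond the work on the side away from the robot. Leave it.
Things that resemble listed ones, but are neither listed nor needed, are in the scene too. Several things look just like the ring: the one meant starts farthest to the robot's left.

How it is judged (in metres and radians):
On the way, in this order (a step that is already met when the one before it is completed fails the run):
1. the locating ring lies flat on the load cell's body, around its pad (horizontal distance between ring and load_cell below 0.008 m and z of ring in the frame of load_cell between 0.023 and 0.029 m and angle between ring's own z axis and vertical below 0.08 rad), for 0.2 s.
2. the large weight stands on the pad, its foot inside the ring (horizontal distance between weight_large and load_cell below 0.008 m and z of weight_large in the frame of load_cell between 0.031 and 0.037 m and angle between weight_large's own z axis and vertical below 0.08 rad), for 0.2 s.
3. the medium weight stands on the large one (horizontal distance between weight_medium and load_cell below 0.008 m and z of weight_medium in the frame of load_cell between 0.059 and 0.065 m and angle between weight_medium's own z axis and vertical below 0.08 rad), for 0.2 s.
4. the small weight stands on the medium one (horizontal distance between weight_small and load_cell below 0.008 m and z of weight_small in the frame of load_cell between 0.081 and 0.087 m and angle between weight_small's own z axis and vertical below 0.08 rad), for 0.2 s.
At the end, for the whole second after the job is handed in: Bottom up: ring flat on the cell's body around the pad, large weight on the pad, medium on it, small on top; each within 8 mm of the cell's axis, within 3 mm of its seated height (undersides 26, 34, 62, 84 mm above the bench) and 0.08 rad of level, at rest (all of step 1 and all of step 2 and all of step 3 and all of step 4 and linear speed of each of ring, weight_large, weight_medium, weight_small below 0.02 m/s and angular speed of each of ring, weight_large, weight_medium, weight_small below 0.2 rad/s); the robot touches nothing.
It fails at once if the parts bin, the mouse or the screwdriver is moved by more than 30 mm (distance of any of parts_bin, mouse, screwdriver from where it was at the start of the episode above 0.03 m).
It fails at once if the load cell is knocked: more than 100 N on it (contact force between load_cell and anything else above 100 N).
It fails at once if a piece is dropped onto the load cell (let go and falling over it faster than 0.4 m/s, a drop of about 8 mm) ((horizontal distance between ring and load_cell below 0.04 m and contact force between the fingers and ring below 0.1 N and linear speed of ring above 0.4 m/s) or (horizontal distance between weight_large and load_cell below 0.04 m and contact force between the fingers and weight_large below 0.1 N and linear speed of weight_large above 0.4 m/s) or (horizontal distance between weight_medium and load_cell below 0.04 m and contact force between the fingers and weight_medium below 0.1 N and linear speed of weight_medium above 0.4 m/s) or (horizontal distance between weight_small and load_cell below 0.04 m and contact force between the fingers and weight_small below 0.1 N and linear speed of weight_small above 0.4 m/s)).
It also fails if it takes over 128 s, if anything falls off the work surface, if the arm or the gripper's body presses on something with over 40 N, if the wrist force passes 120 N, or if a joint passes its speed limit or range.

## Robot

A 6-joint arm with a two-finger parallel gripper is mounted at the origin on the work surface. World frame = base frame: x ahead of the robot, y to its left, z up, the work surface at z = 0. Lengths are in m, angles in degrees, forces in N, time in s.
With the tool pointing down it reaches from about 0.225 to 0.875 m from the base axis. Payload 3.4 kg.
Tool frame: the origin (TCP) lies midway between the tips of the shut fingers; the grasp point (between the pads) lies 19 mm behind it; z points along the fingers, y is the line along which they close (so a half turn about z gives the same grasp; the last joint's range is limited). The gripper opens to 85 mm and grips with 20 to 120 N. Pads are 22 mm wide; open, the fingers measure 114 mm over their backs; the gripper's body (76 mm by 85 mm) begins 54 mm behind the grasp point. The pads swing forward as they close: fully open they stand 13 mm farther back than shut.
Start: joints at [-75.229, 15.808, 86.224, -0, 77.962, -6.933], TCP at [0.213, -0.534, 0.204] pointing down, gripper open.
Joint ranges: [-165.64, 165.64], [-43.16, 119.46], [12.63, 154.43], [-67.54, 247.53], [6.08, 155.33], [-154.97, 154.97]. Speed limits (degrees/s): [147.25, 147.25, 180, 180, 180, 180].

## Interface

Orientations are given as [roll, pitch, yaw] about the fixed x, y, z axes, in that order (R = Rz(yaw) Ry(pitch) Rx(roll)).
In Python, from station import arm, viewer, sign_off gives the robot as it stands.
- The arm moves only by the shell command python3 -m handwheel 'ROWS' [FORCE]. ROWS is JSON, a list of rows, each an object with "linear": the shift along the tool's x, y, z in cm, a list of three; "twist": the turn, a rotation vector about the tool's x, y, z in rad, a list of three; "grip": the finger opening in cm, from 0 to 8.54. In form: [{"linear": [tx, ty, tz], "twist": [ax, ay, az], "grip": grip}, ...]. A call has 1 to 20 rows; each row is the pose to reach, as a shift and turn from the pose commanded when the call began, along the tool's axes at that moment; what a row does not reach only later rows make up. A row lasts 1/10 s, in which the tool goes at most 50 mm and 8.59 degrees, less where a joint would pass 70% of its speed; a pose out of reach is approached as far as the arm can. A call with a gripper value outside its range is refused whole. The fingers move at their own pace and stop on an object; FORCE is the grip in N (left out, the last holds). Time passes only in rows, so rows that repeat a pose let the fingers close. It gives the time, the measured TCP pose, the force, the opening and the grip force at its end, in the units of the state.
- arm.get_obs(): the state, without advancing time (a new reading comes with each control period).
- viewer.camera(name): name is "side" or "top"; returns a dict with "image" (480x640x3 uint8, blue, green, red), "depth" (480x640 float32, m along the optical axis (not along the pixel's ray), 0 where there is no reading), "fovy" (degrees; the focal length in pixels is half the picture's height over the tangent of half this angle, whatever the lens; pixels are square), "cx", "cy" (the principal point, pixels), "eye" and "rotation" of the camera in the world. Camera axes: x right, y up, looking along -z (the intrinsics and any distortion apply to the point x, -y, -z); pixel columns grow to the right and rows downward; lengths in m; the calibration is good to about 2 mm. A picture is of the moment at which its call begins.
- sign_off(): hands the job in; it is judged then, once.
The state is a dict: "clock": time; "joint_pos": joint angles; "joint_velocities": joint speeds; "joint_efforts": joint torques, N m; "eef_pos": TCP position; "ee_rot": TCP orientation; "ft_force": force on the tool from outside, world axes, zero at the start; "moment": the same for the moment, N m; "grip_width": opening from 0.0 (shut) to 1.0 (fully open); "finger_force": force on a finger pad.
Only numpy, scipy, OpenCV 4.12 (cv2) and the standard library are available. Lean on these libraries where they do the work, as an engineer would, in place of code of your own. Each camera call takes 0.05 s, during which the arm holds its last target. There are 200 camera calls.

## Working session

There is one attempt and no reset: what is moved stays moved. The work goes in short steps, Python scripts to look and compute and a shell command to move; the robot and the scene stay as the last step left them, time stands still between calls to the robot, and variables do not carry over. Pictures are saved under pics/ and viewed, at most 14 in all, crops included, and the job is handed in when it is done.

```bash
ls; mkdir -p pics; python3 - <<'E'
from station import arm, viewer
import cv2, numpy as np
print(arm.get_obs())
for n in ("top","side"):
    c=viewer.camera(n); cv2.imwrite(f"pics/{n}0.png",c["image"]); np.savez(f"/tmp/{n}0.npz",**c)
    print(n,{k:v for k,v in c.items() if k not in("image","depth")})
E
```

```text
pics
{'clock': 0.0, 'joint_pos': array([-7.52292445e+01,  1.58482803e+01,  8.62957747e+01,  1.04293535e-03,
        7.79618090e+01, -6.93381063e+00]), 'joint_velocities': array([-0.01248764,  0.01832551,  0.08885969, -0.03204546, -0.0047547 ,
        0.03133048]), 'joint_efforts': array([-2.04256437e-03, -4.16773081e+01, -2.45802695e+01, -8.90714127e-04,
        1.09642619e-02, -6.12952931e-06]), 'eef_pos': array([ 0.21249002, -0.53367256,  0.20302935]), 'ee_rot': array([-1.79895033e+02, -1.37923239e-02,  2.17043350e+01]), 'ft_force': array([-0.36485132, -0.54758046,  0.31609171]), 'moment': array([-0.02305064,  0.0210211 , -0.00315591]), 'finger_force': 0.0, 'grip_width': 0.999304276515082}
top {'fovy': 43.19265581697847, 'cx': 317.1719120183323, 'cy': 235.05048414228233, 'eye': array([ 0.3270979 , -0.00854174,  1.26573605]), 'rotation': array([ 10.62077904,   1.03821709, -89.79736246])}
side {'fovy': 43.30816513240657, 'cx': 303.8523821448392, 'cy': 232.6699629744461, 'eye': array([0.53299191, 0.91953326, 0.61456757]), 'rotation': array([  57.50718695,   -1.12505621, -176.65911778])}
```

View pics/top0.png

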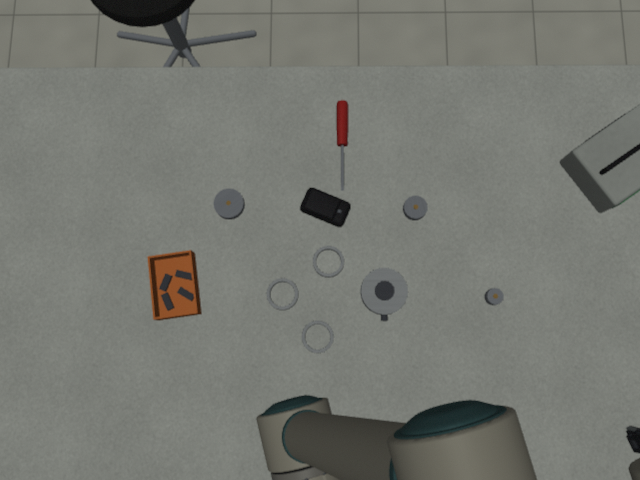

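View pics/side0.png

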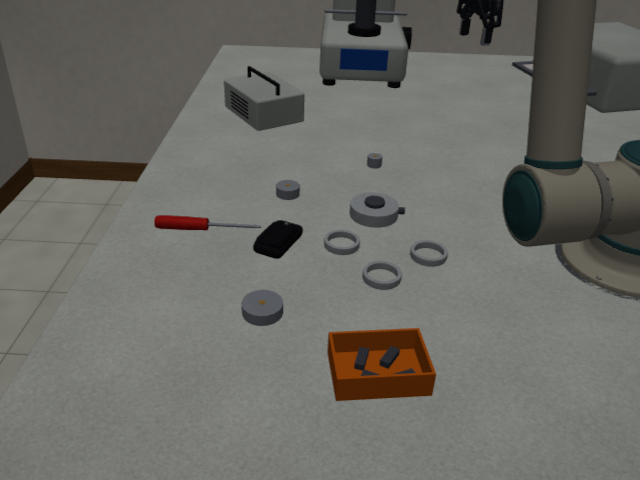

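The rings in the top view are at (283,294), (328,262) and (318,336). World +y points left in this picture, so the one meant is (283,294). In the side view it is the ring nearest the camera, at (382,274). The weights are large (229,204), medium (415,208) and small (494,296), and the cell is at (384,291).

```bash
cat > h.py <<'E'
import numpy as np, cv2
from scipy.spatial.transform import Rotation as R
def world(c):
    h,w=c["depth"].shape; f=h/2/np.tan(np.radians(float(c["fovy"]))/2)
    u,v=np.meshgrid(np.arange(w),np.arange(h)); d=c["depth"]
    p=np.stack([(u-c["cx"])/f*d,-(v-c["cy"])/f*d,-d],-1)
    P=p@R.from_euler("xyz",c["rotation"],degrees=True).as_matrix().T+c["eye"]
    P[d==0]=np.nan; return P
def blob(P,u,v,zlo,zhi,r=40):
    """pixels near (u,v) with height in band, component-filtered: centre, diameter, median z"""
    m=((P[...,2]>zlo)&(P[...,2]<zhi)).astype(np.uint8)
    k=np.zeros_like(m); cv2.circle(k,(u,v),r,1,-1); m&=k
    n,l,s,_=cv2.connectedComponentsWithStats(m,connectivity=8)
    i=1+np.argmax(s[1:,4]); q=P[l==i]
    hull=cv2.convexHull(q[:,:2].astype(np.float32))
    (x,y),rad=cv2.minEnclosingCircle(hull); M=cv2.moments(hull)
    return np.round([x,y,M["m10"]/M["m00"],M["m01"]/M["m00"],2*rad,2*np.sqrt(M["m00"]/np.pi),np.median(q[:,2]),s[i,4]],4)
E
python3 - <<'E'
from h import *
for n,S in (("top",dict(ring=(283,294,.009,.02,22),ringB=(328,262,.009,.02,22),ringC=(318,336,.009,.02,22),cell=(384,291,.022,.03,30),pad=(384,291,.031,.04,30),L=(229,204,.022,.04,25),M=(415,208,.016,.04,25),S=(494,296,.018,.04,20),bin=(175,285,.033,.05,50),mouse=(325,207,.008,.05,35),sd=(342,125,.008,.06,35))),
 ("side",dict(ring=(382,274,.0105,.02,25),cell=(374,208,.022,.03,33),pad=(374,203,.031,.04,20),L=(262,305,.025,.04,25),M=(287,188,.019,.04,20),S=(374,160,.021,.04,15)))):
    c=dict(np.load(f"/tmp/{n}0.npz")); P=world(c)
    t=[P[v,u] for u,v in ((250,350),(450,350),(450,240),(100,220))]; print(n,"table z",[round(float(a[2]),4) for a in t], "noise",np.nanstd(P[340:360,240:260,2]))
    for k,a in S.items(): print(k,blob(P,*a))
i=cv2.imread("pics/top0.png")[220:370,240:440]; cv2.imwrite("pics/crop.png",cv2.resize(i,None,fx=4,fy=4,interpolation=2))
E
```

```text
top table z [-0.002, 0.0028, 0.0014, -0.0009] noise 0.002275369737444339
ring [4.383e-01 8.720e-02 4.380e-01 8.690e-02 6.620e-02 6.420e-02 1.350e-02
 2.890e+02]
ringB [ 5.063e-01 -8.500e-03  5.063e-01 -8.300e-03  6.580e-02  6.450e-02
  1.360e-02  2.920e+02]
ringC [3.51e-01 1.37e-02 3.51e-01 1.36e-02 6.58e-02 6.45e-02 1.36e-02 3.06e+02]
cell [ 4.436e-01 -1.227e-01  4.435e-01 -1.224e-01  9.620e-02  9.450e-02
  2.590e-02  1.277e+03]
pad [ 4.450e-01 -1.241e-01  4.438e-01 -1.231e-01  4.350e-02  3.920e-02
  3.420e-02  2.750e+02]
L [6.274e-01 2.016e-01 6.272e-01 2.017e-01 6.500e-02 6.300e-02 2.810e-02
 7.050e+02]
M [ 6.201e-01 -1.916e-01  6.202e-01 -1.915e-01  5.110e-02  4.930e-02
  2.180e-02  4.410e+02]
S [ 4.333e-01 -3.475e-01  4.334e-01 -3.478e-01  3.500e-02  3.310e-02
  2.380e-02  2.240e+02]
bin [4.543e-01 3.082e-01 4.545e-01 3.092e-01 1.554e-01 1.228e-01 3.920e-02
 5.400e+02]
mouse [ 6.212e-01 -2.100e-03  6.219e-01 -2.200e-03  1.049e-01  8.460e-02
  2.800e-02  1.239e+03]
sd [ 7.953e-01 -3.480e-02  8.012e-01 -3.880e-02  1.395e-01  5.960e-02
  2.260e-02  5.600e+02]
side table z [0.0026, 0.001, 0.0025, -0.7406] noise 0.0010669722473690155
ring [4.386e-01 8.790e-02 4.387e-01 8.910e-02 6.960e-02 6.560e-02 1.430e-02
 3.760e+02]
cell [ 4.452e-01 -1.207e-01  4.445e-01 -1.203e-01  1.014e-01  9.650e-02
  2.710e-02  8.090e+02]
pad [ 4.439e-01 -1.199e-01  4.441e-01 -1.203e-01  4.530e-02  4.070e-02
  3.490e-02  1.850e+02]
L [6.275e-01 2.037e-01 6.279e-01 2.041e-01 6.720e-02 6.390e-02 2.910e-02
 9.400e+02]
M [ 6.221e-01 -1.890e-01  6.212e-01 -1.888e-01  5.260e-02  4.930e-02
  2.320e-02  2.460e+02]
S [ 4.323e-01 -3.454e-01  4.341e-01 -3.453e-01  3.830e-02  3.380e-02
  2.510e-02  9.500e+01]
```

View pics/crop.png

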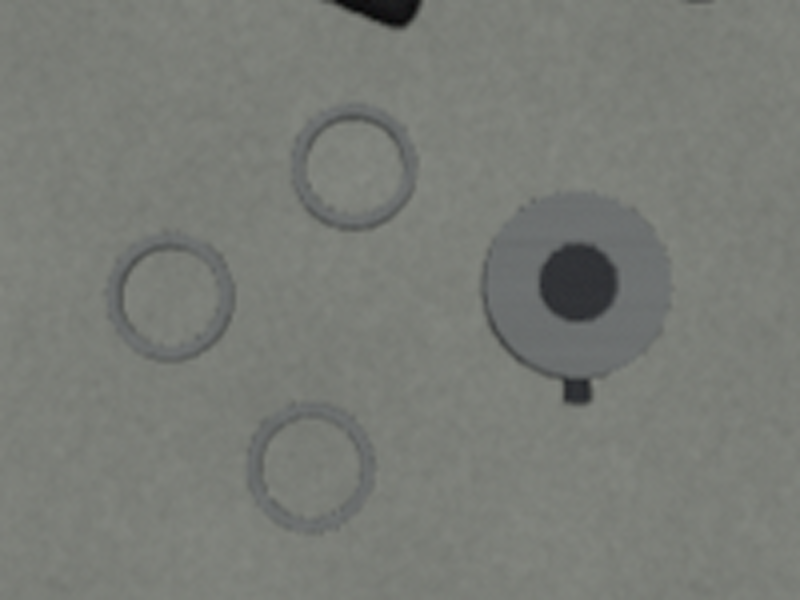

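Crop: the leftmost ring is at crop (170,296), with the others at (355,168) and (311,467). It is clear of its neighbours and is the one to take. Averaging both cameras gives:

| Piece | x (m) | y (m) |
|---|---|---|
| Ring | 0.438 | 0.088 |
| Cell | 0.444 | -0.1215 |
| Large weight | 0.6275 | 0.2025 |
| Medium weight | 0.621 | -0.190 |
| Small weight | 0.4335 | -0.3465 |

I'll work at yaw 0, so tool x = world x, tool y = -y and tool z = -z. The first move goes above the ring.

```bash
python3 -m handwheel '[{"linear":[5,-5.6,0],"twist":[0,0,0.06],"grip":7.8},{"linear":[8,-9,0],"twist":[0,0,0.12],"grip":7.8},{"linear":[11,-12.4,0],"twist":[0,0,0.18],"grip":7.8},{"linear":[14,-15.7,0],"twist":[0,0,0.24],"grip":7.8},{"linear":[17,-19.1,0],"twist":[0,0,0.3],"grip":7.8},{"linear":[20,-22.5,0],"twist":[0,0,0.36],"grip":7.8},{"linear":[23,-25.9,0],"twist":[0,0,0.379],"grip":7.8},{"linear":[26,-29.3,0],"twist":[0,0,0.379],"grip":7.8},{"linear":[29,-32.6,0],"twist":[0,0,0.379],"grip":7.8},{"linear":[32,-36,0],"twist":[0,0,0.379],"grip":7.8},{"linear":[35,-39.4,0],"twist":[0,0,0.379],"grip":7.8},{"linear":[38,-42.8,0],"twist":[0,0,0.379],"grip":7.8},{"linear":[41,-46.1,0],"twist":[0,0,0.379],"grip":7.8},{"linear":[43,-48.4,0],"twist":[0,0,0.379],"grip":7.8},{"linear":[43.9,-49.4,0],"twist":[0,0,0.379],"grip":7.8},{"linear":[43.9,-49.4,0],"twist":[0,0,0.379],"grip":7.8},{"linear":[43.9,-49.4,0],"twist":[0,0,0.379],"grip":7.8}]' 50
```

```text
clock: 1.8
eef_pos: [0.4372, 0.0862, 0.2035]
ee_rot: [179.9, 0.1, 0.0]
ft_force: [0.8, -0.0, -0.1]
grip_width: 0.914
finger_force: 0.0
```

```bash
python3 -m handwheel '[{"linear":[0.1,-0.15,3],"twist":[0,0,0],"grip":7.8},{"linear":[0.1,-0.15,6],"twist":[0,0,0],"grip":7.8},{"linear":[0.1,-0.15,9],"twist":[0,0,0],"grip":7.8},{"linear":[0.1,-0.15,12],"twist":[0,0,0],"grip":7.8},{"linear":[0.1,-0.15,15],"twist":[0,0,0],"grip":7.8},{"linear":[0.1,-0.15,17],"twist":[0,0,0],"grip":7.8},{"linear":[0.1,-0.15,18.5],"twist":[0,0,0],"grip":7.8},{"linear":[0.1,-0.15,19.4],"twist":[0,0,0],"grip":7.8},{"linear":[0.1,-0.15,19.4],"twist":[0,0,0],"grip":7.8},{"linear":[0.1,-0.15,19.4],"twist":[0,0,0],"grip":7.8}]'
python3 - <<'E'
from station import viewer
import cv2
c=viewer.camera("side"); i=c["image"][170:320,290:490]; cv2.imwrite("pics/s1.png",cv2.resize(i,None,fx=4,fy=4))
E
```

```text
clock: 2.8
eef_pos: [0.4392, 0.0879, 0.0104]
ee_rot: [180.0, -0.0, -0.1]
ft_force: [0.4, -0.4, 0.5]
grip_width: 0.915
finger_force: 0.0
```

View pics/s1.png

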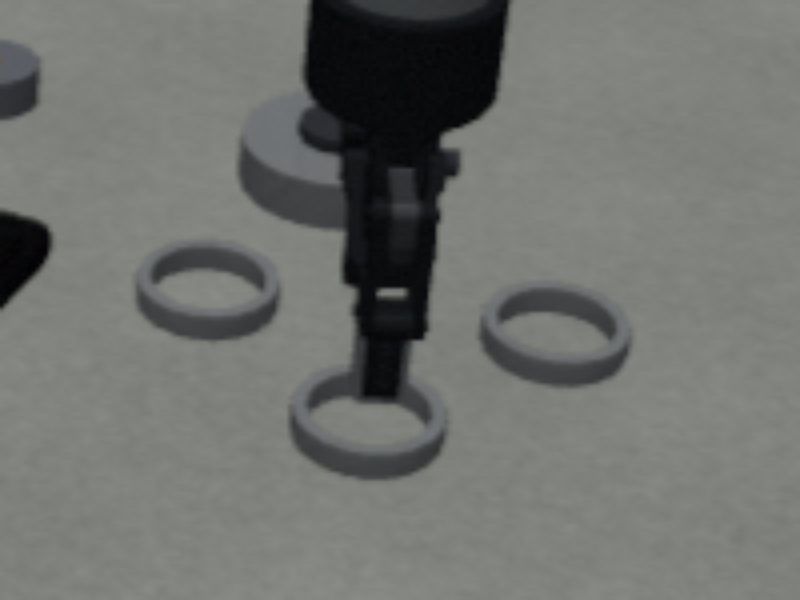

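The open fingers straddle the left ring, with the near finger at about crop (382,395) and the ring centred on (368,420). I'll lower and close.

```bash
python3 -m handwheel '[{"linear":[0,0,0.5],"twist":[0,0,0],"grip":7.8},{"linear":[0,0,0.9],"twist":[0,0,0],"grip":7.8},{"linear":[0,0,1.2],"twist":[0,0,0],"grip":7.8},{"linear":[0,0,1.2],"twist":[0,0,0],"grip":7.8},{"linear":[0,0,1.2],"twist":[0,0,0],"grip":7.2},{"linear":[0,0,1.2],"twist":[0,0,0],"grip":6.9},{"linear":[0,0,1.2],"twist":[0,0,0],"grip":6.3},{"linear":[0,0,1.2],"twist":[0,0,0],"grip":6},{"linear":[0,0,1.2],"twist":[0,0,0],"grip":6},{"linear":[0,0,1.2],"twist":[0,0,0],"grip":6},{"linear":[0,0,1.2],"twist":[0,0,0],"grip":6}]' 40
```

```text
clock: 3.95
eef_pos: [0.4389, 0.0885, -0.0021]
ee_rot: [180.0, -0.0, -0.0]
ft_force: [0.8, 0.4, -0.4]
grip_width: 0.705
finger_force: 0.0
```

```bash
python3 - <<'E'
from station import viewer
import cv2
from h import *
c=viewer.camera("side"); P=world(c); i=c["image"][220:320,320:450]; cv2.imwrite("pics/s2.png",cv2.resize(i,None,fx=6,fy=6))
for v in range(240,290,4): print(v,[tuple(np.round(P[v,u]*1000).astype(int)) for u in (374,380,385,389)])
E
```

```text
240 [(np.int64(445), np.int64(-30), np.int64(1)), (np.int64(452), np.int64(144), np.int64(113)), (np.int64(446), np.int64(155), np.int64(121)), (np.int64(440), np.int64(156), np.int64(122))]
244 [(np.int64(446), np.int64(-16), np.int64(1)), (np.int64(452), np.int64(151), np.int64(111)), (np.int64(445), np.int64(155), np.int64(114)), (np.int64(439), np.int64(152), np.int64(112))]
248 [(np.int64(446), np.int64(-4), np.int64(0)), (np.int64(452), np.int64(151), np.int64(104)), (np.int64(444), np.int64(151), np.int64(104)), (np.int64(438), np.int64(150), np.int64(104))]
252 [(np.int64(447), np.int64(11), np.int64(1)), (np.int64(451), np.int64(150), np.int64(96)), (np.int64(442), np.int64(133), np.int64(85)), (np.int64(435), np.int64(134), np.int64(86))]
256 [(np.int64(448), np.int64(27), np.int64(3)), (np.int64(451), np.int64(152), np.int64(90)), (np.int64(442), np.int64(146), np.int64(86)), (np.int64(437), np.int64(149), np.int64(88))]
260 [(np.int64(448), np.int64(39), np.int64(3)), (np.int64(450), np.int64(150), np.int64(81)), (np.int64(442), np.int64(150), np.int64(81)), (np.int64(436
[... 636 characters left out ...]
64(1)), (np.int64(444), np.int64(124), np.int64(32)), (np.int64(436), np.int64(122), np.int64(31)), (np.int64(424), np.int64(79), np.int64(-1))]
280 [(np.int64(452), np.int64(113), np.int64(14)), (np.int64(440), np.int64(93), np.int64(0)), (np.int64(432), np.int64(95), np.int64(2)), (np.int64(425), np.int64(93), np.int64(1))]
284 [(np.int64(452), np.int64(117), np.int64(9)), (np.int64(442), np.int64(118), np.int64(11)), (np.int64(434), np.int64(119), np.int64(12)), (np.int64(428), np.int64(120), np.int64(13))]
288 [(np.int64(451), np.int64(117), np.int64(1)), (np.int64(442), np.int64(120), np.int64(3)), (np.int64(433), np.int64(118), np.int64(3)), (np.int64(427), np.int64(119), np.int64(4))]
```

View pics/s2.png

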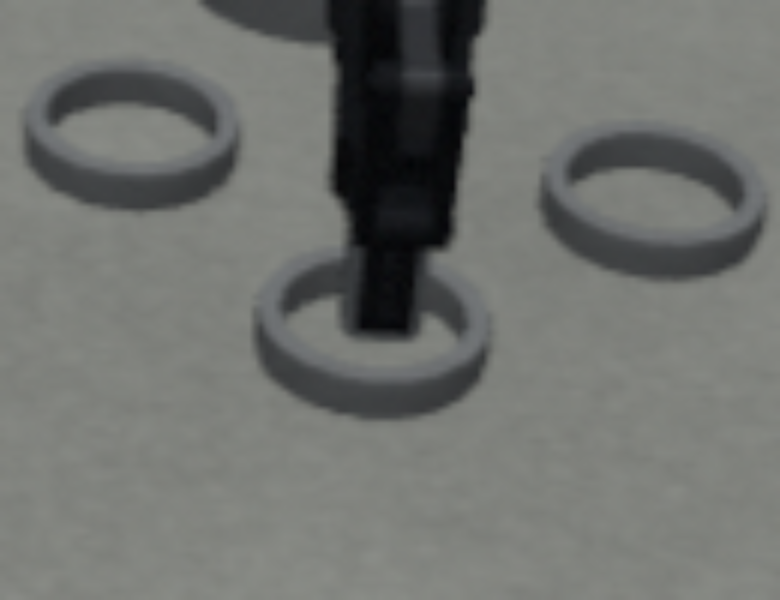

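The fingers closed above the ring: the near fingertip is at crop (385,335), about 29 mm above the bench. So the real tips sit about 30 mm higher than the TCP reading suggests. I'll reopen and go lower, watching the force.

```bash
python3 -m handwheel '[{"linear":[0,0,0],"twist":[0,0,0],"grip":7.8},{"linear":[0,0,0],"twist":[0,0,0],"grip":7.8},{"linear":[0,0,0],"twist":[0,0,0],"grip":7.8},{"linear":[0,0,0],"twist":[0,0,0],"grip":7.8},{"linear":[0,0,0.5],"twist":[0,0,0],"grip":7.8},{"linear":[0,0,1],"twist":[0,0,0],"grip":7.8},{"linear":[0,0,1.4],"twist":[0,0,0],"grip":7.8},{"linear":[0,0,1.7],"twist":[0,0,0],"grip":7.8},{"linear":[0,0,1.9],"twist":[0,0,0],"grip":7.8},{"linear":[0,0,2],"twist":[0,0,0],"grip":7.8},{"linear":[0,0,2],"twist":[0,0,0],"grip":7.8},{"linear":[0,0,2],"twist":[0,0,0],"grip":7.8}]'
python3 - <<'E'
from station import viewer
from h import *
c=viewer.camera("side"); P=world(c)
m=(abs(P[...,0]-.4385)<.006)&(P[...,1]>.128)&(P[...,1]<.16)&(P[...,2]>.003)&(P[...,2]<.08)
q=P[m]; print(len(q),np.round(q[np.argsort(q[:,2])][:12]*1000).astype(int).tolist())
m=(P[...,1]>.128)&(P[...,1]<.16)&(P[...,2]>.003)&(P[...,2]<.05); print(np.percentile(P[m][:,0],[2,98]), P[m][:,2].min())
cv2.imwrite("pics/s3.png",cv2.resize(c["image"][220:320,320:450],None,fx=6,fy=6))
E
```

```text
clock: 5.2
eef_pos: [0.439, 0.0886, -0.022]
ee_rot: [180.0, -0.0, -0.0]
ft_force: [0.5, 0.6, 0.1]
grip_width: 0.916
finger_force: 0.0
189 [[438, 150, 3], [440, 133, 18], [439, 133, 18], [434, 133, 18], [442, 134, 18], [444, 134, 19], [437, 135, 19], [436, 136, 21], [442, 136, 22], [444, 138, 24], [438, 140, 25], [437, 140, 26]]
[0.10661413 0.93704126] 0.0030024039101028688
```

View pics/s3.png

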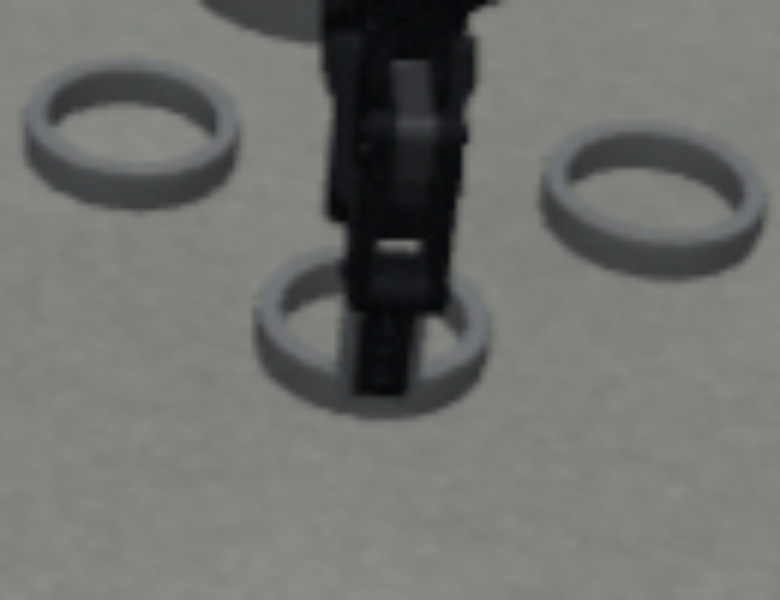

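The tip is now at crop (380,395), about 17 mm above the bench. Another 8 mm puts it at ring height.

```bash
python3 -m handwheel '[{"linear":[0,0,0.3],"twist":[0,0,0],"grip":7.8},{"linear":[0,0,0.6],"twist":[0,0,0],"grip":7.8},{"linear":[0,0,0.8],"twist":[0,0,0],"grip":7.8},{"linear":[0,0,0.8],"twist":[0,0,0],"grip":7.8},{"linear":[0,0,0.8],"twist":[0,0,0],"grip":7.2},{"linear":[0,0,0.8],"twist":[0,0,0],"grip":6.9},{"linear":[0,0,0.8],"twist":[0,0,0],"grip":6.5},{"linear":[0,0,0.8],"twist":[0,0,0],"grip":6},{"linear":[0,0,0.8],"twist":[0,0,0],"grip":6},{"linear":[0,0,0.8],"twist":[0,0,0],"grip":6},{"linear":[0,0,0.8],"twist":[0,0,0],"grip":6}]' 40
```

```text
clock: 6.35
eef_pos: [0.439, 0.0885, -0.0294]
ee_rot: [180.0, -0.0, 0.0]
ft_force: [-1.9, -0.2, 7.6]
grip_width: 0.746
finger_force: 42.2
```

```bash
python3 -m handwheel '[{"linear":[0,0,-0.5],"twist":[0,0,0],"grip":6},{"linear":[0,0,-1.5],"twist":[0,0,0],"grip":6},{"linear":[0,0,-3.5],"twist":[0,0,0],"grip":6},{"linear":[0,0,-6],"twist":[0,0,0],"grip":6},{"linear":[0,0,-8],"twist":[0,0,0],"grip":6},{"linear":[0,0,-9],"twist":[0,0,0],"grip":6},{"linear":[0,1,-9],"twist":[0,0,0],"grip":6},{"linear":[0.1,3,-9],"twist":[0,0,0],"grip":6},{"linear":[0.2,6,-9],"twist":[0,0,0],"grip":6},{"linear":[0.3,9,-9],"twist":[0,0,0],"grip":6},{"linear":[0.4,12,-9],"twist":[0,0,0],"grip":6},{"linear":[0.5,15,-9],"twist":[0,0,0],"grip":6},{"linear":[0.55,18,-9],"twist":[0,0,0],"grip":6},{"linear":[0.55,20,-9],"twist":[0,0,0],"grip":6},{"linear":[0.55,21,-9],"twist":[0,0,0],"grip":6},{"linear":[0.55,21,-9],"twist":[0,0,0],"grip":6},{"linear":[0.55,21,-9],"twist":[0,0,0],"grip":6}]'
python3 - <<'E'
from station import viewer
from h import *
c=viewer.camera("side"); P=world(c)
cv2.imwrite("pics/s4.png",cv2.resize(c["image"][130:280,300:450],None,fx=4,fy=4))
E
```

```text
clock: 8.05
eef_pos: [0.4435, -0.1209, 0.0593]
ee_rot: [-179.9, 0.1, -0.0]
ft_force: [-0.6, 0.1, -0.7]
grip_width: 0.744
finger_force: 44.2
```

View pics/s4.png

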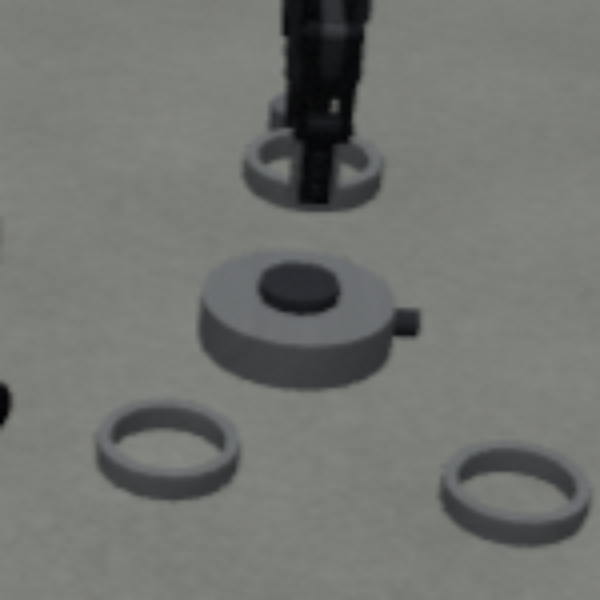

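The ring (crop (313,170)) hangs level above the cell pad (crop (299,287)). I'll check its offset and height by depth.

```bash
cat > ext.py <<'E'
# extents of points in a height band near the cell: python ext.py zlo zhi [r]
import sys; from station import viewer, arm
from h import *
lo,hi=map(float,sys.argv[1:3]); r=float(sys.argv[3]) if len(sys.argv)>3 else .045
for n in("side","top"):
    P=world(viewer.camera(n)); m=(np.hypot(P[...,0]-.4442,P[...,1]+.1215)<r)&(P[...,2]>lo)&(P[...,2]<hi)
    q=P[m]; 
    if len(q)<20: print(n,len(q)); continue
    (x,y),R_=cv2.minEnclosingCircle(q[:,:2].astype(np.float32))
    print(n,len(q),"x",np.round(np.percentile(q[:,0],[.5,99.5]),4),"y",np.round(np.percentile(q[:,1],[.5,99.5]),4),"z",np.round(np.percentile(q[:,2],[1,99]),4),"circ",round(x,4),round(y,4),round(2*R_,4))
print(arm.get_obs()["eef_pos"])
E
python3 ext.py .078 .107
```

```text
side 384 x [0.4122 0.4762] y [-0.1503 -0.0772] z [0.0908 0.1063] circ 0.4486 -0.1177 0.082
top 99 x [0.4114 0.4342] y [-0.1396 -0.0864] z [0.0944 0.1062] circ 0.4257 -0.113 0.0599
[ 0.44398448 -0.12041887  0.05972678]
```

```bash
python3 -m handwheel '[{"linear":[0,0.05,1],"twist":[0,0,0],"grip":6},{"linear":[0,0.05,2.5],"twist":[0,0,0],"grip":6},{"linear":[0,0.05,4],"twist":[0,0,0],"grip":6},{"linear":[0,0.05,5],"twist":[0,0,0],"grip":6},{"linear":[0,0.05,5.5],"twist":[0,0,0],"grip":6},{"linear":[0,0.05,5.8],"twist":[0,0,0],"grip":6},{"linear":[0,0.05,6],"twist":[0,0,0],"grip":6},{"linear":[0,0.05,6],"twist":[0,0,0],"grip":6},{"linear":[0,0.05,6],"twist":[0,0,0],"grip":6}]' && python3 -m handwheel '[{"linear":[0,0,0.05],"twist":[0,0,0],"grip":6},{"linear":[0,0,0.1],"twist":[0,0,0],"grip":6},{"linear":[0,0,0.15],"twist":[0,0,0],"grip":6},{"linear":[0,0,0.15],"twist":[0,0,0],"grip":6}]'; python3 ext.py .020 .05 .04
```

```text
clock: 9.1
eef_pos: [0.4447, -0.1222, 0.0002]
ee_rot: [180.0, -0.0, -0.0]
ft_force: [0.2, 0.2, -0.5]
grip_width: 0.746
finger_force: 44.2
clock: 9.5
eef_pos: [0.4443, -0.122, -0.0016]
ee_rot: [180.0, -0.0, -0.0]
ft_force: [-0.5, -0.2, 0.0]
grip_width: 0.745
finger_force: 44.2
side 581 x [0.4063 0.4832] y [-0.1566 -0.082 ] z [0.0247 0.0475] circ 0.4443 -0.1213 0.0798
top 251 x [0.4046 0.4353] y [-0.1502 -0.0852] z [0.0206 0.046 ] circ 0.4258 -0.1184 0.0685
[ 0.44428556 -0.1219671  -0.00161077]
```

```bash
python3 -m handwheel '[{"linear":[0,0,0.05],"twist":[0,0,0],"grip":6},{"linear":[0,0,0.1],"twist":[0,0,0],"grip":6},{"linear":[0,0,0.15],"twist":[0,0,0],"grip":6},{"linear":[0,0,0.15],"twist":[0,0,0],"grip":6}]' ; python3 -m handwheel '[{"linear":[0,0,0.03],"twist":[0,0,0],"grip":6},{"linear":[0,0,0.06],"twist":[0,0,0],"grip":6},{"linear":[0,0,0.06],"twist":[0,0,0],"grip":6}]'
```

```text
clock: 10.0
eef_pos: [0.4442, -0.122, -0.0032]
ee_rot: [180.0, 0.0, -0.0]
ft_force: [-0.1, -0.3, -0.6]
grip_width: 0.74
finger_force: 44.2
clock: 10.3
eef_pos: [0.4443, -0.122, -0.0034]
ee_rot: [180.0, -0.0, -0.0]
ft_force: [-1.1, 0.2, 4.6]
grip_width: 0.744
finger_force: 44.6
```

Contact shows at 4.6 N, so I'll release and lift.

```bash
python3 -m handwheel '[{"linear":[0,0,0],"twist":[0,0,0],"grip":6.6},{"linear":[0,0,0],"twist":[0,0,0],"grip":7},{"linear":[0,0,0],"twist":[0,0,0],"grip":7.6},{"linear":[0,0,0],"twist":[0,0,0],"grip":8},{"linear":[0,0,0],"twist":[0,0,0],"grip":8},{"linear":[0,0,-0.5],"twist":[0,0,0],"grip":8},{"linear":[0,0,-1.5],"twist":[0,0,0],"grip":8},{"linear":[0,0,-4],"twist":[0,0,0],"grip":8},{"linear":[0,0,-7],"twist":[0,0,0],"grip":8},{"linear":[0,0,-9],"twist":[0,0,0],"grip":8},{"linear":[0.8,-1.5,-9],"twist":[0,0,0],"grip":8},{"linear":[2.3,-4,-9],"twist":[0,0,0],"grip":8},{"linear":[4.2,-7.5,-9],"twist":[0,0,0],"grip":8},{"linear":[6.2,-11,-9],"twist":[0,0,0],"grip":8},{"linear":[8.5,-15,-9],"twist":[0,0,0],"grip":8},{"linear":[10.8,-19,-9],"twist":[0,0,0],"grip":8},{"linear":[13,-23,-9],"twist":[0,0,0],"grip":8},{"linear":[15.2,-27,-9],"twist":[0,0,0],"grip":8},{"linear":[17.2,-30.5,-9],"twist":[0,0,0],"grip":8},{"linear":[18.35,-32.4,-9],"twist":[0,0,0],"grip":8}]'
python3 - <<'E'
from station import viewer
from h import *
T=viewer.camera("top"); S=viewer.camera("side"); P=world(T)
print("ring",blob(P,384,291,.0365,.05,30),"pad",blob(P,384,291,.0315,.0355,12))
Q=world(S); print("side ring",blob(Q,374,203,.037,.05,33))
cv2.imwrite("pics/s5.png",np.hstack([cv2.resize(T["image"][250:330,344:424],(400,400)),cv2.resize(S["image"][160:240,334:414],(400,400))]))
E
```

```text
clock: 12.3
eef_pos: [0.6294, 0.2054, 0.0872]
ee_rot: [-179.9, -0.1, 0.1]
ft_force: [0.5, 0.6, 0.4]
grip_width: 0.932
finger_force: 0.0
ring [ 4.433e-01 -1.233e-01  4.433e-01 -1.232e-01  6.580e-02  6.430e-02
  3.990e-02  2.900e+02] pad [ 4.445e-01 -1.219e-01  4.437e-01 -1.223e-01  4.140e-02  3.830e-02
  3.350e-02  1.770e+02]
side ring [ 4.454e-01 -1.206e-01  4.443e-01 -1.203e-01  6.840e-02  6.540e-02
  4.030e-02  2.490e+02]
```

View pics/s5.png

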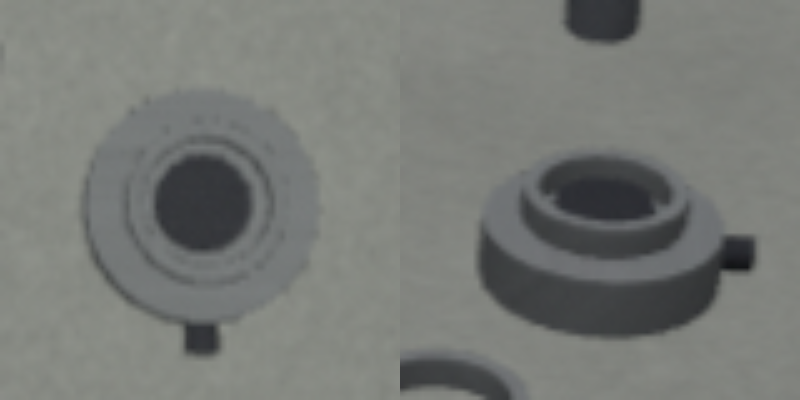

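The ring is seated flat around the pad. Its top-view centre (200,212) sits around the pad at (203,203), the offset is about 1 mm, and its top is at 40 mm. Next is the large weight.

```bash
python3 -m handwheel '[{"linear":[0,0,0],"twist":[0,0,0],"grip":8},{"linear":[0,0,2],"twist":[0,0,0],"grip":8},{"linear":[0,0,4],"twist":[0,0,0],"grip":8},{"linear":[0,0,6],"twist":[0,0,0],"grip":8},{"linear":[0,0,8],"twist":[0,0,0],"grip":8},{"linear":[0,0,9.5],"twist":[0,0,0],"grip":8},{"linear":[0,0,10.4],"twist":[0,0,0],"grip":8},{"linear":[0,0,10.9],"twist":[0,0,0],"grip":8},{"linear":[0,0,10.9],"twist":[0,0,0],"grip":8},{"linear":[0,0,10.9],"twist":[0,0,0],"grip":7.2},{"linear":[0,0,10.9],"twist":[0,0,0],"grip":6.8},{"linear":[0,0,10.9],"twist":[0,0,0],"grip":6.4},{"linear":[0,0,10.9],"twist":[0,0,0],"grip":5.8},{"linear":[0,0,10.9],"twist":[0,0,0],"grip":5.8},{"linear":[0,0,10.9],"twist":[0,0,0],"grip":5.8},{"linear":[0,0,10.9],"twist":[0,0,0],"grip":5.8}]' 70
```

```text
clock: 14.0
eef_pos: [0.6288, 0.203, -0.021]
ee_rot: [-179.9, -0.1, -0.0]
ft_force: [-1.8, 1.6, 5.6]
grip_width: 0.71
finger_force: 75.8
```

```bash
python3 -m handwheel '[{"linear":[0,0,-0.3],"twist":[0,0,0],"grip":5.8},{"linear":[0,0,-1],"twist":[0,0,0],"grip":5.8},{"linear":[0,0,-2.5],"twist":[0,0,0],"grip":5.8},{"linear":[0,0,-4.5],"twist":[0,0,0],"grip":5.8},{"linear":[0,0,-6.5],"twist":[0,0,0],"grip":5.8},{"linear":[0,0,-8.5],"twist":[0,0,0],"grip":5.8},{"linear":[0,0,-9.6],"twist":[0,0,0],"grip":5.8},{"linear":[0,0,-10],"twist":[0,0,0],"grip":5.8},{"linear":[0,0,-10],"twist":[0,0,0],"grip":5.8}]' && python3 -m handwheel '[{"linear":[-0.5,0.9,0],"twist":[0,0,0],"grip":5.8},{"linear":[-1.4,2.5,0],"twist":[0,0,0],"grip":5.8},{"linear":[-2.5,4.4,0],"twist":[0,0,0],"grip":5.8},{"linear":[-3.8,6.7,0],"twist":[0,0,0],"grip":5.8},{"linear":[-5.2,9.2,0],"twist":[0,0,0],"grip":5.8},{"linear":[-6.7,11.9,0],"twist":[0,0,0],"grip":5.8},{"linear":[-8.2,14.5,0],"twist":[0,0,0],"grip":5.8},{"linear":[-9.7,17.2,0],"twist":[0,0,0],"grip":5.8},{"linear":[-11.2,19.8,0],"twist":[0,0,0],"grip":5.8},{"linear":[-12.7,22.5,0],"twist":[0,0,0],"grip":5.8},{"linear":[-14.1,25,0],"twist":[0,0,0],"grip":5.8},{"linear":[-15.5,27.5,0],"twist":[0,0,0],"grip":5.8},{"linear":[-16.7,29.6,0],"twist":[0,0,0],"grip":5.8},{"linear":[-17.6,31.2,0],"twist":[0,0,0],"grip":5.8},{"linear":[-18.1,32.1,0],"twist":[0,0,0],"grip":5.8},{"linear":[-18.35,32.5,0],"twist":[0,0,0],"grip":5.8},{"linear":[-18.35,32.5,0],"twist":[0,0,0],"grip":5.8},{"linear":[-18.35,32.5,0],"twist":[0,0,0],"grip":5.8}]'; python3 ext.py .09 .135
python3 - <<'E'
from station import viewer
import cv2
c=viewer.camera("side"); cv2.imwrite("pics/s6.png",cv2.resize(c["image"][130:250,310:450],None,fx=5,fy=5))
E
```

```text
clock: 14.9
eef_pos: [0.6277, 0.2019, 0.0772]
ee_rot: [180.0, 0.0, -0.0]
ft_force: [0.6, 0.8, -4.8]
grip_width: 0.709
finger_force: 77.0
clock: 16.7
eef_pos: [0.4445, -0.1225, 0.0772]
ee_rot: [-180.0, -0.0, -0.0]
ft_force: [0.5, -0.2, -4.6]
grip_width: 0.711
finger_force: 77.0
side 565 x [0.4133 0.4756] y [-0.1559 -0.0777] z [0.1003 0.1343] circ 0.4481 -0.1182 0.0833
top 128 x [0.4119 0.4348] y [-0.1383 -0.0884] z [0.1076 0.1319] circ 0.426 -0.1141 0.0564
[ 0.44464727 -0.12233335  0.07724922]
```

View pics/s6.png

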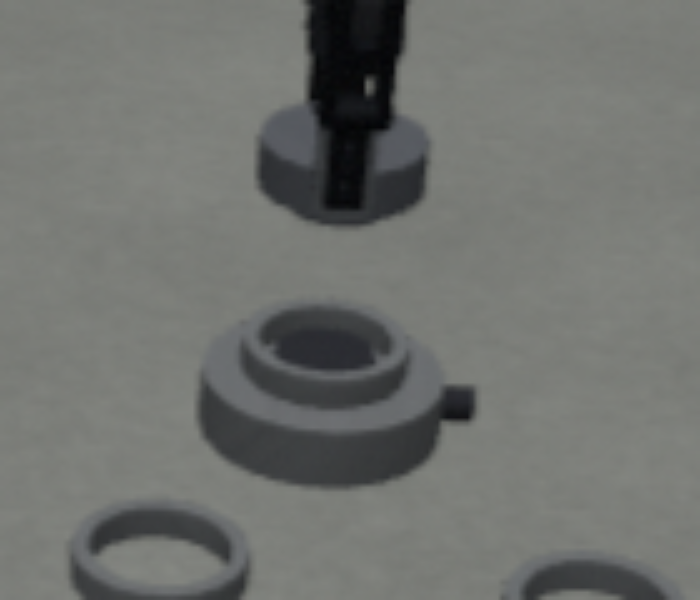

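The large weight is held level at crop (343,155), right over the ring at crop (327,350). I'll lower it.

```bash
python3 -m handwheel '[{"linear":[0,0,0.8],"twist":[0,0,0],"grip":5.8},{"linear":[0,0,2],"twist":[0,0,0],"grip":5.8},{"linear":[0,0,3.3],"twist":[0,0,0],"grip":5.8},{"linear":[0,0,4.4],"twist":[0,0,0],"grip":5.8},{"linear":[0,0,5.2],"twist":[0,0,0],"grip":5.8},{"linear":[0,0,5.7],"twist":[0,0,0],"grip":5.8},{"linear":[0,0,6],"twist":[0,0,0],"grip":5.8},{"linear":[0,0,6.1],"twist":[0,0,0],"grip":5.8},{"linear":[0,0,6.1],"twist":[0,0,0],"grip":5.8},{"linear":[0,0,6.1],"twist":[0,0,0],"grip":5.8}]' && python3 -m handwheel '[{"linear":[0,0,0.05],"twist":[0,0,0],"grip":5.8},{"linear":[0,0,0.1],"twist":[0,0,0],"grip":5.8},{"linear":[0,0,0.15],"twist":[0,0,0],"grip":5.8},{"linear":[0,0,0.2],"twist":[0,0,0],"grip":5.8},{"linear":[0,0,0.2],"twist":[0,0,0],"grip":5.8}]'
```

```text
clock: 17.85
eef_pos: [0.4447, -0.1232, 0.0167]
ee_rot: [180.0, -0.1, -0.0]
ft_force: [-0.5, 0.9, -5.5]
grip_width: 0.711
finger_force: 77.0
clock: 18.35
eef_pos: [0.4443, -0.123, 0.0143]
ee_rot: [180.0, 0.0, -0.0]
ft_force: [-0.1, -0.1, -5.4]
grip_width: 0.713
finger_force: 77.1
```

```bash
python3 -m handwheel '[{"linear":[0,0,0.04],"twist":[0,0,0],"grip":5.8},{"linear":[0,0,0.08],"twist":[0,0,0],"grip":5.8},{"linear":[0,0,0.08],"twist":[0,0,0],"grip":5.8}]'
```

```text
clock: 18.65
eef_pos: [0.4443, -0.1229, 0.0134]
ee_rot: [180.0, 0.0, -0.0]
ft_force: [-1.0, -1.1, -5.4]
grip_width: 0.713
finger_force: 77.1
```

```bash
python3 -m handwheel '[{"linear":[0,0,0.04],"twist":[0,0,0],"grip":5.8},{"linear":[0,0,0.08],"twist":[0,0,0],"grip":5.8},{"linear":[0,0,0.08],"twist":[0,0,0],"grip":5.8}]'; python3 ext.py .055 .072
```

```text
clock: 18.95
eef_pos: [0.4443, -0.123, 0.013]
ee_rot: [180.0, -0.0, -0.0]
ft_force: [-0.8, -0.0, 0.0]
grip_width: 0.712
finger_force: 77.5
side 379 x [0.414  0.4754] y [-0.156  -0.0777] z [0.0552 0.0715] circ 0.4472 -0.118 0.0829
top 95 x [0.4122 0.4345] y [-0.1381 -0.0884] z [0.0553 0.0667] circ 0.4254 -0.1138 0.056
[ 0.44432906 -0.1229788   0.01300768]
```

The force went from -5.4 N to 0, so the pad now carries the weight. I'll release and move over to the medium weight.

```bash
python3 -m handwheel '[{"linear":[0,0,0],"twist":[0,0,0],"grip":6.4},{"linear":[0,0,0],"twist":[0,0,0],"grip":7},{"linear":[0,0,0],"twist":[0,0,0],"grip":7.6},{"linear":[0,0,0],"twist":[0,0,0],"grip":8},{"linear":[0,0,0],"twist":[0,0,0],"grip":8},{"linear":[0,0,-0.5],"twist":[0,0,0],"grip":8},{"linear":[0,0,-1.5],"twist":[0,0,0],"grip":8},{"linear":[0,0,-4],"twist":[0,0,0],"grip":8},{"linear":[0,0,-7],"twist":[0,0,0],"grip":8},{"linear":[0,0,-9],"twist":[0,0,0],"grip":8},{"linear":[1.5,0.6,-9],"twist":[0,0,0],"grip":7},{"linear":[4,1.5,-9],"twist":[0,0,0],"grip":7},{"linear":[7,2.7,-9],"twist":[0,0,0],"grip":7},{"linear":[10,3.8,-9],"twist":[0,0,0],"grip":7},{"linear":[13,5,-9],"twist":[0,0,0],"grip":7},{"linear":[15.5,5.9,-9],"twist":[0,0,0],"grip":7},{"linear":[17,6.5,-9],"twist":[0,0,0],"grip":7},{"linear":[17.65,6.75,-9],"twist":[0,0,0],"grip":7},{"linear":[17.65,6.75,-9],"twist":[0,0,0],"grip":7}]'
python3 - <<'E'
from station import viewer
from h import *
T=viewer.camera("top"); S=viewer.camera("side"); P=world(T)
print("L",blob(P,384,291,.055,.07,30)); print("side L",blob(world(S),374,195,.056,.07,33))
cv2.imwrite("pics/s7.png",np.hstack([cv2.resize(T["image"][250:330,344:424],(400,400)),cv2.resize(S["image"][160:240,334:414],(400,400))]))
E
```

```text
clock: 20.95
eef_pos: [0.6212, -0.1907, 0.103]
ee_rot: [180.0, -0.0, -0.0]
ft_force: [0.6, -0.4, 0.9]
grip_width: 0.819
finger_force: 0.0Traceback (most recent call last):
  File "<stdin>", line 4, in <module>
  File "h.py", line 14, in blob
    i=1+np.argmax(s[1:,4]); q=P[l==i]
        ~~~~~~~~~^^^^^^^^^
    return _wrapfunc(a, 'argmax', axis=axis, out=out, **kwds)
    return bound(*args, **kwds)
ValueError: attempt to get argmax of an empty sequence
```

```bash
python3 - <<'E'
from station import viewer
from h import *
T=viewer.camera("top"); S=viewer.camera("side")
cv2.imwrite("pics/s7.png",np.hstack([cv2.resize(T["image"][170:350,300:480],(400,400)),cv2.resize(S["image"][150:240,324:414],(400,400))]))
Q=world(S); print("side L",blob(Q,374,195,.056,.07,33), blob(Q,374,195,.037,.0415,33))
E
```

```text
side L [ 4.433e-01 -1.218e-01  4.440e-01 -1.220e-01  6.780e-02  6.430e-02
  6.270e-02  4.920e+02] [ 4.442e-01 -1.181e-01  4.451e-01 -1.072e-01  6.520e-02  4.700e-02
  3.950e-02  1.070e+02]
```

View pics/s7.png

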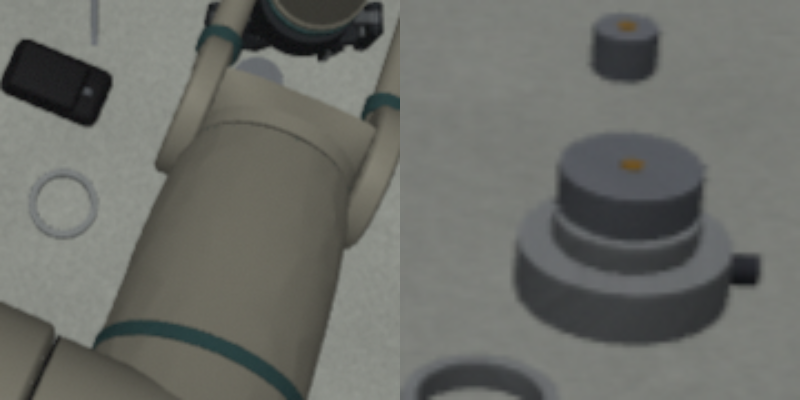

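The large weight is seated. Its disc is level over the ring (right half, brass dot at (630,165)), and the side camera puts it within 2 mm of the axis with its top at 62 mm. Now I'll grasp the medium weight.

```bash
python3 -m handwheel '[{"linear":[0,0,2],"twist":[0,0,0],"grip":7},{"linear":[0,0,4.5],"twist":[0,0,0],"grip":7},{"linear":[0,0,7],"twist":[0,0,0],"grip":7},{"linear":[0,0,9],"twist":[0,0,0],"grip":7},{"linear":[0,0,11],"twist":[0,0,0],"grip":7},{"linear":[0,0,12.1],"twist":[0,0,0],"grip":7},{"linear":[0,0,12.7],"twist":[0,0,0],"grip":7},{"linear":[0,0,12.7],"twist":[0,0,0],"grip":7},{"linear":[0,0,12.7],"twist":[0,0,0],"grip":6.2},{"linear":[0,0,12.7],"twist":[0,0,0],"grip":5.6},{"linear":[0,0,12.7],"twist":[0,0,0],"grip":5.2},{"linear":[0,0,12.7],"twist":[0,0,0],"grip":4.4},{"linear":[0,0,12.7],"twist":[0,0,0],"grip":4.4},{"linear":[0,0,12.7],"twist":[0,0,0],"grip":4.4},{"linear":[0,0,12.7],"twist":[0,0,0],"grip":4.4}]' 60 && python3 -m handwheel '[{"linear":[0,0,-0.3],"twist":[0,0,0],"grip":4.4},{"linear":[0,0,-1],"twist":[0,0,0],"grip":4.4},{"linear":[0,0,-2.5],"twist":[0,0,0],"grip":4.4},{"linear":[0,0,-4.5],"twist":[0,0,0],"grip":4.4},{"linear":[0,0,-7],"twist":[0,0,0],"grip":4.4},{"linear":[0,0,-9],"twist":[0,0,0],"grip":4.4},{"linear":[0,0,-10.5],"twist":[0,0,0],"grip":4.4},{"linear":[0,0,-11],"twist":[0,0,0],"grip":4.4},{"linear":[0,0,-11],"twist":[0,0,0],"grip":4.4}]'
```

```text
clock: 22.65
eef_pos: [0.6215, -0.1906, -0.0229]
ee_rot: [180.0, -0.1, -0.0]
ft_force: [-1.1, 1.0, 5.2]
grip_width: 0.551
finger_force: 62.0
clock: 23.55
eef_pos: [0.6209, -0.1906, 0.0862]
ee_rot: [180.0, -0.0, -0.0]
ft_force: [-0.2, -0.5, -4.4]
grip_width: 0.549
finger_force: 62.2
```

```bash
python3 -m handwheel '[{"linear":[-1,-0.4,0],"twist":[0,0,0],"grip":4.4},{"linear":[-2.5,-1,0],"twist":[0,0,0],"grip":4.4},{"linear":[-4.5,-1.8,0],"twist":[0,0,0],"grip":4.4},{"linear":[-7,-2.7,0],"twist":[0,0,0],"grip":4.4},{"linear":[-9.5,-3.7,0],"twist":[0,0,0],"grip":4.4},{"linear":[-12,-4.7,0],"twist":[0,0,0],"grip":4.4},{"linear":[-14.3,-5.6,0],"twist":[0,0,0],"grip":4.4},{"linear":[-16.2,-6.3,0],"twist":[0,0,0],"grip":4.4},{"linear":[-17.3,-6.8,0],"twist":[0,0,0],"grip":4.4},{"linear":[-17.65,-6.9,0],"twist":[0,0,0],"grip":4.4},{"linear":[-17.65,-6.9,0],"twist":[0,0,0],"grip":4.4},{"linear":[-17.65,-6.9,0],"twist":[0,0,0],"grip":4.4}]'; python3 ext.py .095 .14 .038
```

```text
clock: 24.75
eef_pos: [0.4455, -0.122, 0.0858]
ee_rot: [180.0, -0.1, -0.0]
ft_force: [0.4, -0.2, -3.7]
grip_width: 0.545
finger_force: 62.3
side 398 x [0.421  0.4699] y [-0.1457 -0.0842] z [0.1101 0.139 ] circ 0.4502 -0.1158 0.0655
top 41 x [0.4198 0.4356] y [-0.1251 -0.0944] z [0.1092 0.135 ] circ 0.428 -0.1098 0.0352
[ 0.44547538 -0.12202732  0.08574889]
```

```bash
python3 -m handwheel '[{"linear":[-0.1,0,0.7],"twist":[0,0,0],"grip":4.4},{"linear":[-0.1,0,1.8],"twist":[0,0,0],"grip":4.4},{"linear":[-0.1,0,2.9],"twist":[0,0,0],"grip":4.4},{"linear":[-0.1,0,3.7],"twist":[0,0,0],"grip":4.4},{"linear":[-0.1,0,4.2],"twist":[0,0,0],"grip":4.4},{"linear":[-0.1,0,4.4],"twist":[0,0,0],"grip":4.4},{"linear":[-0.1,0,4.4],"twist":[0,0,0],"grip":4.4},{"linear":[-0.1,0,4.4],"twist":[0,0,0],"grip":4.4}]' && python3 -m handwheel '[{"linear":[0,0,0.05],"twist":[0,0,0],"grip":4.4},{"linear":[0,0,0.1],"twist":[0,0,0],"grip":4.4},{"linear":[0,0,0.15],"twist":[0,0,0],"grip":4.4},{"linear":[0,0,0.2],"twist":[0,0,0],"grip":4.4},{"linear":[0,0,0.2],"twist":[0,0,0],"grip":4.4}]'
```

```text
clock: 25.65
eef_pos: [0.4436, -0.1216, 0.0419]
ee_rot: [180.0, -0.0, -0.0]
ft_force: [-0.1, -0.7, -3.6]
grip_width: 0.548
finger_force: 62.3
clock: 26.15
eef_pos: [0.4433, -0.1214, 0.0397]
ee_rot: [180.0, 0.0, -0.0]
ft_force: [0.4, 0.2, -2.9]
grip_width: 0.543
finger_force: 62.3
```

```bash
python3 -m handwheel '[{"linear":[0,0,0.04],"twist":[0,0,0],"grip":4.4},{"linear":[0,0,0.08],"twist":[0,0,0],"grip":4.4},{"linear":[0,0,0.08],"twist":[0,0,0],"grip":4.4}]'
```

```text
clock: 26.45
eef_pos: [0.4433, -0.1215, 0.039]
ee_rot: [180.0, -0.0, -0.0]
ft_force: [-0.6, 0.7, -1.5]
grip_width: 0.549
finger_force: 62.4
```

```bash
python3 -m handwheel '[{"linear":[0,0,0.04],"twist":[0,0,0],"grip":4.4},{"linear":[0,0,0.06],"twist":[0,0,0],"grip":4.4},{"linear":[0,0,0.06],"twist":[0,0,0],"grip":4.4}]'
```

```text
clock: 26.75
eef_pos: [0.4434, -0.1215, 0.039]
ee_rot: [180.0, -0.0, -0.0]
ft_force: [-2.1, 0.6, 5.1]
grip_width: 0.551
finger_force: 62.8
```

It is seated with 5 N contact. I'll release and go over the small weight.

```bash
python3 -m handwheel '[{"linear":[0,0,0],"twist":[0,0,0],"grip":5.1},{"linear":[0,0,0],"twist":[0,0,0],"grip":5.7},{"linear":[0,0,0],"twist":[0,0,0],"grip":6.5},{"linear":[0,0,0],"twist":[0,0,0],"grip":7},{"linear":[0,0,0],"twist":[0,0,0],"grip":7},{"linear":[0,0,-0.5],"twist":[0,0,0],"grip":7},{"linear":[0,0,-1.5],"twist":[0,0,0],"grip":7},{"linear":[0,0,-4],"twist":[0,0,0],"grip":7},{"linear":[0,0,-6],"twist":[0,0,0],"grip":7},{"linear":[0,0,-7],"twist":[0,0,0],"grip":7},{"linear":[-0.1,1.5,-7],"twist":[0,0,0],"grip":7},{"linear":[-0.2,4,-7],"twist":[0,0,0],"grip":7},{"linear":[-0.4,8,-7],"twist":[0,0,0],"grip":6},{"linear":[-0.6,12,-7],"twist":[0,0,0],"grip":5.5},{"linear":[-0.8,16,-7],"twist":[0,0,0],"grip":5.5},{"linear":[-0.9,19.5,-7],"twist":[0,0,0],"grip":5.5},{"linear":[-1,21.5,-7],"twist":[0,0,0],"grip":5.5},{"linear":[-1,22.55,-7],"twist":[0,0,0],"grip":5.5},{"linear":[-1,22.55,-7],"twist":[0,0,0],"grip":5.5}]'
python3 - <<'E'
from station import viewer
from h import *
T=viewer.camera("top"); S=viewer.camera("side")
cv2.imwrite("pics/s8.png",np.hstack([cv2.resize(T["image"][240:340,334:434],(400,400)),cv2.resize(S["image"][150:240,324:414],(400,400))]))
Q=world(S); print("side M",blob(Q,374,190,.078,.092,33))
try: print("top M",blob(world(T),384,291,.078,.092,33))
except Exception as e: print(e)
E
```

```text
clock: 28.65
eef_pos: [0.4332, -0.3473, 0.1081]
ee_rot: [-180.0, 0.0, -0.1]
ft_force: [-0.2, -0.2, -0.3]
grip_width: 0.643
finger_force: 0.0
side M [ 4.406e-01 -1.205e-01  4.433e-01 -1.206e-01  5.600e-02  5.050e-02
  8.480e-02  3.180e+02]
top M [ 4.429e-01 -1.229e-01  4.427e-01 -1.228e-01  5.040e-02  4.850e-02
  8.390e-02  5.050e+02]
```

View pics/s8.png

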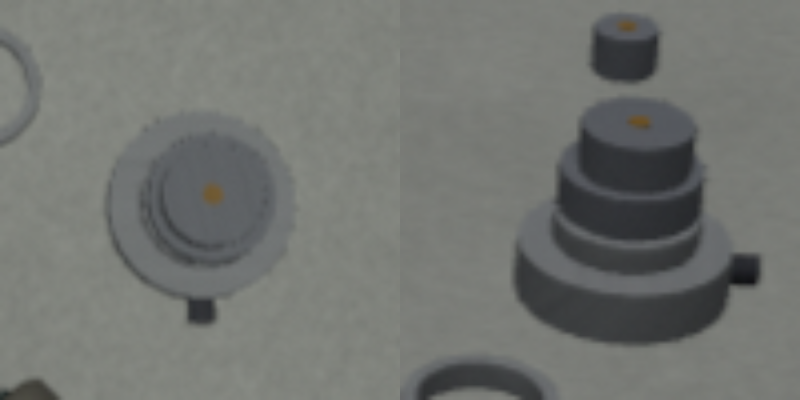

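The medium weight is on the large one (dot at top-view (212,195) and side-view (640,122)), about 1 mm off the axis with its top at 84 mm. Now the small weight.

```bash
python3 -m handwheel '[{"linear":[0,0,2],"twist":[0,0,0],"grip":5.5},{"linear":[0,0,4.5],"twist":[0,0,0],"grip":5.5},{"linear":[0,0,7],"twist":[0,0,0],"grip":5.5},{"linear":[0,0,9.5],"twist":[0,0,0],"grip":5.5},{"linear":[0,0,11.5],"twist":[0,0,0],"grip":5.5},{"linear":[0,0,12.5],"twist":[0,0,0],"grip":5.5},{"linear":[0,0,13],"twist":[0,0,0],"grip":5.5},{"linear":[0,0,13],"twist":[0,0,0],"grip":5.5},{"linear":[0,0,13],"twist":[0,0,0],"grip":4.6},{"linear":[0,0,13],"twist":[0,0,0],"grip":4},{"linear":[0,0,13],"twist":[0,0,0],"grip":3.5},{"linear":[0,0,13],"twist":[0,0,0],"grip":2.8},{"linear":[0,0,13],"twist":[0,0,0],"grip":2.8},{"linear":[0,0,13],"twist":[0,0,0],"grip":2.8},{"linear":[0,0,13],"twist":[0,0,0],"grip":2.8}]' 40 && python3 -m handwheel '[{"linear":[0,0,-0.3],"twist":[0,0,0],"grip":2.8},{"linear":[0,0,-1],"twist":[0,0,0],"grip":2.8},{"linear":[0,0,-2.5],"twist":[0,0,0],"grip":2.8},{"linear":[0,0,-4.5],"twist":[0,0,0],"grip":2.8},{"linear":[0,0,-7],"twist":[0,0,0],"grip":2.8},{"linear":[0,0,-9.5],"twist":[0,0,0],"grip":2.8},{"linear":[0,0,-11.5],"twist":[0,0,0],"grip":2.8},{"linear":[0,0,-12.6],"twist":[0,0,0],"grip":2.8},{"linear":[0,0,-13],"twist":[0,0,0],"grip":2.8},{"linear":[0,0,-13],"twist":[0,0,0],"grip":2.8}]'
```

```text
clock: 30.25
eef_pos: [0.4336, -0.3474, -0.0207]
ee_rot: [179.9, -0.1, -0.0]
ft_force: [0.0, 1.1, 5.2]
grip_width: 0.37
finger_force: 39.4
clock: 31.25
eef_pos: [0.4331, -0.3469, 0.1083]
ee_rot: [180.0, 0.0, -0.0]
ft_force: [-0.7, 0.3, -2.4]
grip_width: 0.367
finger_force: 39.8
```

```bash
python3 -m handwheel '[{"linear":[0,-1,0],"twist":[0,0,0],"grip":2.8},{"linear":[0.1,-2.5,0],"twist":[0,0,0],"grip":2.8},{"linear":[0.2,-4.5,0],"twist":[0,0,0],"grip":2.8},{"linear":[0.3,-7,0],"twist":[0,0,0],"grip":2.8},{"linear":[0.5,-10,0],"twist":[0,0,0],"grip":2.8},{"linear":[0.6,-13,0],"twist":[0,0,0],"grip":2.8},{"linear":[0.8,-16,0],"twist":[0,0,0],"grip":2.8},{"linear":[0.9,-18.5,0],"twist":[0,0,0],"grip":2.8},{"linear":[1,-20.5,0],"twist":[0,0,0],"grip":2.8},{"linear":[1.05,-21.8,0],"twist":[0,0,0],"grip":2.8},{"linear":[1.05,-22.3,0],"twist":[0,0,0],"grip":2.8},{"linear":[1.05,-22.5,0],"twist":[0,0,0],"grip":2.8},{"linear":[1.05,-22.5,0],"twist":[0,0,0],"grip":2.8},{"linear":[1.05,-22.5,0],"twist":[0,0,0],"grip":2.8}]'; python3 ext.py .12 .145 .03
```

```text
clock: 32.65
eef_pos: [0.444, -0.1227, 0.1083]
ee_rot: [180.0, -0.0, -0.1]
ft_force: [-0.4, -0.2, -2.0]
grip_width: 0.372
finger_force: 39.9
side 97 x [0.4278 0.4609] y [-0.1256 -0.0967] z [0.1302 0.1448] circ 0.4456 -0.1148 0.0402
top 0
[ 0.44388668 -0.12267523  0.10822421]
```

```bash
python3 -m handwheel '[{"linear":[0,-0.05,0.7],"twist":[0,0,0],"grip":2.8},{"linear":[0,-0.05,1.8],"twist":[0,0,0],"grip":2.8},{"linear":[0,-0.05,2.9],"twist":[0,0,0],"grip":2.8},{"linear":[0,-0.05,3.7],"twist":[0,0,0],"grip":2.8},{"linear":[0,-0.05,4.1],"twist":[0,0,0],"grip":2.8},{"linear":[0,-0.05,4.3],"twist":[0,0,0],"grip":2.8},{"linear":[0,-0.05,4.3],"twist":[0,0,0],"grip":2.8},{"linear":[0,-0.05,4.3],"twist":[0,0,0],"grip":2.8}]' && python3 -m handwheel '[{"linear":[0,0,0.05],"twist":[0,0,0],"grip":2.8},{"linear":[0,0,0.1],"twist":[0,0,0],"grip":2.8},{"linear":[0,0,0.15],"twist":[0,0,0],"grip":2.8},{"linear":[0,0,0.2],"twist":[0,0,0],"grip":2.8},{"linear":[0,0,0.2],"twist":[0,0,0],"grip":2.8}]'
```

```text
clock: 33.55
eef_pos: [0.4441, -0.1216, 0.0656]
ee_rot: [180.0, -0.0, -0.0]
ft_force: [-0.6, -0.3, -2.2]
grip_width: 0.368
finger_force: 39.9
clock: 34.05
eef_pos: [0.4438, -0.1215, 0.0633]
ee_rot: [180.0, -0.0, -0.0]
ft_force: [-1.0, 0.3, -1.6]
grip_width: 0.368
finger_force: 39.9
```

```bash
python3 -m handwheel '[{"linear":[0,0,0.04],"twist":[0,0,0],"grip":2.8},{"linear":[0,0,0.08],"twist":[0,0,0],"grip":2.8},{"linear":[0,0,0.08],"twist":[0,0,0],"grip":2.8}]'
```

```text
clock: 34.35
eef_pos: [0.4439, -0.1215, 0.0633]
ee_rot: [180.0, -0.0, -0.0]
ft_force: [-1.9, 0.8, 5.3]
grip_width: 0.364
finger_force: 40.5
```

Contact again. I'll release, lift clear and check the stack.

```bash
python3 -m handwheel '[{"linear":[0,0,0],"twist":[0,0,0],"grip":3.6},{"linear":[0,0,0],"twist":[0,0,0],"grip":4.2},{"linear":[0,0,0],"twist":[0,0,0],"grip":5},{"linear":[0,0,0],"twist":[0,0,0],"grip":5.5},{"linear":[0,0,0],"twist":[0,0,0],"grip":5.5},{"linear":[0,0,-0.5],"twist":[0,0,0],"grip":5.5},{"linear":[0,0,-1.5],"twist":[0,0,0],"grip":5.5},{"linear":[0,0,-4],"twist":[0,0,0],"grip":5.5},{"linear":[0,0,-7],"twist":[0,0,0],"grip":5.5},{"linear":[0,0,-9],"twist":[0,0,0],"grip":5.5},{"linear":[0,3,-9],"twist":[0,0,0],"grip":5.5},{"linear":[0,6,-9],"twist":[0,0,0],"grip":5.5},{"linear":[0,10,-9],"twist":[0,0,0],"grip":5.5},{"linear":[0,14,-9],"twist":[0,0,0],"grip":5.5},{"linear":[0,18,-9],"twist":[0,0,0],"grip":5.5},{"linear":[0,20,-9],"twist":[0,0,0],"grip":5.5},{"linear":[0,20,-9],"twist":[0,0,0],"grip":5.5},{"linear":[0,20,-9],"twist":[0,0,0],"grip":5.5}]'
python3 - <<'E'
from station import viewer
from h import *
T=viewer.camera("top"); S=viewer.camera("side")
cv2.imwrite("pics/s9.png",np.hstack([cv2.resize(T["image"][240:340,334:434],(400,400)),cv2.resize(S["image"][150:240,324:414],(400,400))]))
for n,c,a in(("side",S,(374,185)),("top",T,(384,291))):
    P=world(c)
    for lo,hi in((.1,.115),(.08,.09)):
        try: print(n,blob(P,*a,lo,hi,33))
        except Exception as e: print(n,e)
E
```

```text
clock: 36.15
eef_pos: [0.4435, -0.3206, 0.1526]
ee_rot: [-179.9, 0.0, -0.1]
ft_force: [-0.7, 0.3, -0.3]
grip_width: 0.642
finger_force: 0.0
side [ 4.459e-01 -1.208e-01  4.445e-01 -1.201e-01  4.000e-02  3.480e-02
  1.083e-01  1.820e+02]
side [ 4.412e-01 -1.197e-01  4.427e-01 -1.182e-01  5.460e-02  4.800e-02
  8.480e-02  1.910e+02]
top [ 4.442e-01 -1.226e-01  4.439e-01 -1.227e-01  3.420e-02  3.250e-02
  1.083e-01  2.420e+02]
top [ 4.425e-01 -1.230e-01  4.425e-01 -1.227e-01  5.010e-02  4.840e-02
  8.430e-02  2.390e+02]
```

View pics/s9.png

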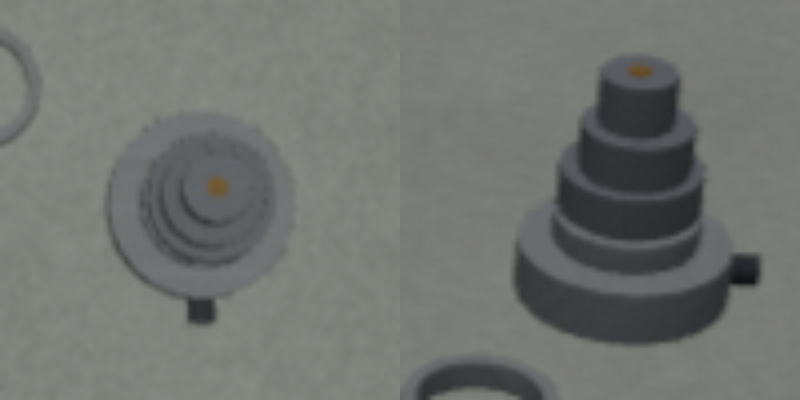

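The stack is complete and level. The small weight's dot is at top-view (218,187) and side-view (640,72), its top is at 108 mm, and every piece is within about 2 mm of the axis. The gripper is well clear.

```bash
python3 -c "
from station import sign_off; print(sign_off())"
```

```text
the job is handed in; nothing more can be done
None
```

The ring and the large, medium and small weights are stacked on the load cell, level and within about 2 mm of its axis by camera; the job was handed in at about 36 s, and sign-off gave no verdict.

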